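Take a sold glazed tile off the sample board

TASK

The blue tile with the white star on the slanted sample board is sold. It hangs on a headed stud by the keyhole in its back: slide it up the slope until the stud stands in the wide end of the keyhole, lift it straight off the board, and lay it flat, face up, inside the cork-lined tray. The glaze chips easily, so hold it with a light grip, do not force it against its stud, set it down softly rather than dropping it, and leave the other tiles hanging and the things around them as they are.

Things in the scene. Friction and masses are not known exactly. Their poses are not given: they have to be found in the camera images.
- blue_tile: The sold tile: blue glaze, white eight-rayed star and border line, 84 mm (its x) by 62 mm (its y), 15.5 mm thick, 140 to 280 g. The upper 6 mm is brittle ceramic over the full 84 x 62 mm; under it a black backing, 76 x 54 mm, with the keyhole. Origin at the middle of its back; x up the slope of the board, y to its left, z out of the glazed face.
- blue_tile_grip (a point): Middle of the blue tile's ceramic, 12.5 mm above its back. Take the tile across its 62 mm width by the long edges (fingers closing along its y), fingertips just clear of the board; 5 N a finger carries it. The glaze chips if squeezed with over 15 N a finger, forced against board or stud with over 15 N, pressed on the tray with over 25 N, or dropped from over 8 mm.
- blue_tile_hole (a point): Centre of the wide end of the keyhole in the blue tile's back: 22 mm across, at x = +3 mm on the back. A slot 10 mm wide runs from it up to x = +26 mm. The stud starts at that narrow end, 20 mm up from this point: slide the tile up the slope until this point meets the stud's foot, within 2.5 mm; then 9 mm straight out from the board frees it.
- red_tile: Tile of the same make and size, red with a white and red target; stays hanging. Origin and axes as for the blue tile.
- green_tile: Tile of the same make and size, green with white chevrons; stays hanging. Origin and axes as for the blue tile.
- board_face: Face of the sample board: a fixed wooden panel, 310 mm wide (its y), 132 mm up the slope (its x), 22 degrees from level. Origin in the middle of the surface, 160 mm above the table; x up the slope, y left, z straight out. A 5 mm high strip runs along its lower edge. Three tiles hang flat on it side by side, 100 mm apart, in any order, 38 mm free between them.
- stud_left (a point): Foot of the left brass stud, in the face's surface. Each stud has a 5 mm neck and a flat head 16 mm across, whose underside is 5 mm and top 8 mm out from the face
- stud_mid (a point): Foot of the middle stud, alike
- stud_right (a point): Foot of the right stud, alike
- tray: Fixed low counter tray of dark wood with a cork floor, 180 mm (its x) by 240 mm (its y) outside, 164 x 224 mm inside, cork floor 9 mm above the table, rim 18 mm above the table. Origin under its middle on the table; x and y along its sides, z up.
- stapler: Red stapler, 32 x 135 x 50 mm, lying to the right of the board; leave it. Origin at the middle of its underside.
- coin_pouch: Yellow oval coin pouch, 42 x 60 x 13 mm, on the table to the front right of the board; leave it. Origin at the middle of its underside.

How it is judged:
By the outcome, as a careful person would: the job done as asked, in the order asked, and still so for the second after the job is handed in, with the robot touching nothing.
It also fails if it takes over 48 s, if anything falls off the work surface, if the arm or the gripper's body presses on something with over 40 N, if the wrist force passes 120 N, or if a joint passes its speed limit or range.

ROBOT

A 7-joint arm with a two-finger parallel gripper is mounted at the origin on a cart in front of the work surface, level with it; the furniture and walls round the work are solid. World frame = base frame: x ahead of the robot, y to its left, z up, the work surface at z = 0. Lengths are in m, angles in rad, forces in N, time in s.
With the tool pointing down it reaches from about 0.4 to 0.875 m from the base axis. Payload 19.3 kg.
Tool frame: the origin (TCP) lies midway between the tips of the shut fingers; the grasp point (between the pads) lies bot.pinch_z behind it (bot.pinch_z is the distance from the TCP to the grasp point, in m); z points along the fingers, y is the line along which they close (so a half turn about z gives the same grasp; the last joint's range is limited). The gripper opens to 85 mm and grips with 20 to 120 N. Pads are 22 mm wide; open, the fingers measure 114 mm over their backs; the gripper's body (76 mm by 85 mm) begins 54 mm behind the grasp point. The pads swing forward as they close: fully open they stand 13 mm farther back than shut.
Start: joints at [1.133, 0.521, -0.036, 1.599, 0.021, 1.021, -0.113], TCP at [0.225, -0.583, 0.231] pointing down, gripper open.
Joint ranges: [-2.91, 2.91], [-0.3, 2.13], [-1.5, 1.42], [0.17, 2.43], [-1.26, 4.41], [0.16, 1.93], [-2.52, 2.52]. Speed limits (rad/s): [1.89, 1.89, 2.39, 2.39, 3.01, 3.01, 3.01].

INTERFACE

Orientations are given as [roll, pitch, yaw] about the fixed x, y, z axes, in that order (R = Rz(yaw) Ry(pitch) Rx(roll)).
In Python, from workcell import readout, grab_frame, camera_info, workorder, bot gives the robot as it stands. The module is installed in compiled form; this text tells all that it offers.
- The arm moves only by the tool drive_tool, never from a script. Its argument "targets" is a list of rows, each an object of numbers: "dx", "dy", "dz": the shift along the tool's x, y, z as a fraction of full scale; "yaw": the turn about the tool's z as a fraction of full scale; "fingers": the closure, from 0 (fully open) to 1 (shut). In form: [{"dx": .., "dy": .., "dz": .., "yaw": .., "fingers": ..}, ...]. A call has 1 to 20 rows; each row shifts and turns the commanded pose from where the row before left it, along the tool's axes as they then stand; what a row does not reach is not made up. Full scale, the value 1, is 0.1 m for a shift and 90 degrees for a turn. A row lasts 1/10 s, in which the tool goes at most 50 mm and 8.59 degrees, less where a joint would pass 70% of its speed; a pose out of reach is approached as far as the arm can. A call with a number of a shift or a turn outside -1 to 1 is refused whole. A call with a gripper value outside its range is refused whole. The fingers move at their own pace and stop on an object; "squeeze" is the grip in N (left out, the last holds). Time passes only in rows, so rows that do not move let the fingers close. It gives the time, the measured TCP pose, the force, the opening and the grip force at its end, in the units of the state.
- readout.observe(): the state, without advancing time (a new reading comes with each control period).
- grab_frame(name): name is "scene" or "top" or "wrist"; returns the picture (400x640x3 uint8, blue, green, red); there is no depth.
- camera_info(name): a dict with "fx", "fy", "cx", "cy" (pixels), "D" ([k1, k2, p1, p2, k3] as OpenCV has them; the pictures are not rectified), "T" (4x4, takes a point from camera to world coordinates); the wrist camera has in their place "hand_eye" (4x4, takes a point from camera to tool coordinates, whose origin is the TCP and whose axes are the flange's). Camera axes: x right, y up, looking along -z (the intrinsics and any distortion apply to the point x, -y, -z); pixel columns grow to the right and rows downward; lengths in m; the calibration is good to about 2 mm. A picture is of the moment at which its call begins: read the wrist's pose just before it. camera_info takes no time and is no camera call.
- workorder.job_done(): hands the job in; it is judged then, once.
The state is a dict: "clock": time; "qpos": joint angles; "qd": joint speeds; "joint_efforts": joint torques, N m; "position": TCP position; "tool_rot": TCP orientation; "force": force on the tool from outside, world axes, zero at the start; "moment": the same for the moment, N m; "grip_width": finger opening in m; "finger_force": force on a finger pad.
Only numpy, scipy, OpenCV 4.12 (cv2) and the standard library are available. Lean on these libraries where they do the work, as an engineer would, in place of code of your own. Each camera call takes 0.05 s, during which the arm holds its last target. There are 200 camera calls.

## Working session

There is one attempt and no reset: what is moved stays moved. The work goes in short steps, Python scripts to look and compute and a tool call to move; the robot and the scene stay as the last step left them, time stands still between calls to the robot, and variables do not carry over. Pictures are saved under pics/ and viewed, at most 10 in all, crops included, and the job is handed in when it is done.

Besides the shell and the picture viewer there is one more tool, called after ">>>" as name(argument=value, ...), one argument or row to a line, values as JSON. drive_tool: Moves the arm, as the interface text tells. Shift numbers are shares of 0.1 m and turn numbers shares of 90 degrees, none past 1 either way. Its arguments: {"type":"object","properties":{"targets":{"type":"array","items":{"type":"object","properties":{"dx":{"type":"number","minimum":-1,"maximum":1},"dy":{"type":"number","minimum":-1,"maximum":1},"dz":{"type":"number","minimum":-1,"maximum":1},"yaw":{"type":"number","minimum":-1,"maximum":1},"fingers":{"type":"number"}}}},"squeeze":{"type":"number"}},"required":["targets"]}

```bash
mkdir -p pics; python3 - <<'E'
from workcell import readout, grab_frame, camera_info, workorder, bot
import cv2,numpy as np
np.set_printoptions(precision=4,suppress=True)
print(readout.observe(), bot.pinch_z)
for n in ("scene","top"):
    cv2.imwrite(f"pics/{n}0.png",grab_frame(n)); print(n,camera_info(n))
print(camera_info("wrist"))
E
```

```text
{'clock': 0.0, 'qpos': array([ 1.1328,  0.522 , -0.0363,  1.6   ,  0.0212,  1.0211, -0.1128]), 'qd': array([-0.0014, -0.0007, -0.0012,  0.0003,  0.0001, -0.0001, -0.0011]), 'joint_efforts': array([ -0.    , -92.713 ,   1.9801, -36.9933,   0.0179,   0.0085,
        -0.0001]), 'position': array([ 0.2246, -0.5829,  0.2307]), 'tool_rot': array([-3.1405,  0.0001,  0.3678]), 'force': array([ 0.1023, -0.927 ,  0.4663]), 'moment': array([-0.0342,  0.0353,  0.0892]), 'finger_force': 0.0, 'grip_width': 0.08557623281136388} 0.0187
scene {'fx': 379.65529124016706, 'fy': 379.65529124016706, 'cx': 319.1879475718032, 'cy': 198.01979234512393, 'D': array([-0.0311,  0.    ,  0.    ,  0.    ,  0.    ]), 'T': array([[-0.5097,  0.4363, -0.7415, -0.3807],
       [-0.86  , -0.2338,  0.4536,  0.4729],
       [ 0.0246,  0.8689,  0.4944,  0.6996],
       [ 0.    ,  0.    ,  0.    ,  1.    ]])}
top {'fx': 469.5232219641933, 'fy': 469.5232219641933, 'cx': 317.735184664566, 'cy': 201.6891727974974, 'D': array([-0.1183,  0.    ,  0.    ,  0.    ,  0.    ]), 'T': array([[-0.0036,  0.9935, -0.1137,  0.3184],
       [-1.    , -0.0041, -0.0042, -0.0646],
       [-0.0046,  0.1137,  0.9935,  1.3767],
       [ 0.    ,  0.    ,  0.    ,  1.    ]])}
{'fx': 355.31752984492084, 'fy': 355.31752984492084, 'cx': 316.80247869119376, 'cy': 191.1561828450264, 'D': array([-0.0652,  0.    ,  0.    ,  0.    ,  0.    ]), 'hand_eye': array([[ 0.0006,  0.9604,  0.2787,  0.0712],
       [ 1.    , -0.0006, -0.0003,  0.0011],
       [-0.0001,  0.2787, -0.9604, -0.1421],
       [ 0.    ,  0.    ,  0.    ,  1.    ]])}
```

View pics/scene0.png

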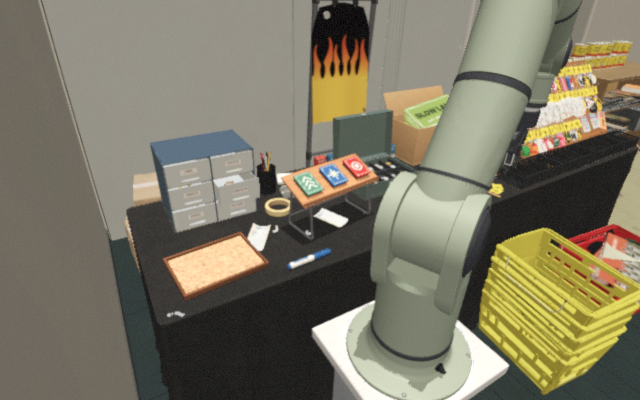

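View pics/top0.png

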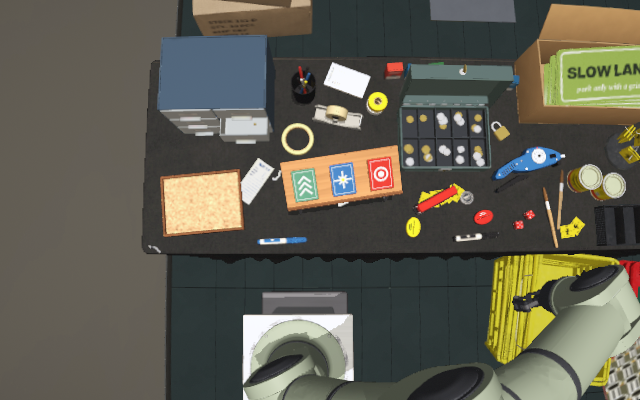

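The top view shows the blue star tile in the middle of the board at about (343,179), with green to its left and red to its right. The tray centre is at about (202,203). The board is yawed about 8° and its low edge faces the robot.

```bash
cat > h.py <<'E'
import numpy as np, cv2
from workcell import readout, grab_frame, camera_info
from scipy.spatial.transform import Rotation as Ro
np.set_printoptions(precision=4,suppress=True)
def K(c): return np.array([[c["fx"],0,c["cx"]],[0,c["fy"],c["cy"]],[0,0,1.]])
F=np.diag([1,-1,-1.,1])
def toolT(s):
    T=np.eye(4); T[:3,:3]=Ro.from_euler("xyz",s["tool_rot"]).as_matrix(); T[:3,3]=s["position"]; return T
def camT(n,s=None):   # opencv-axes camera to world
    c=camera_info(n); return (toolT(s)@c["hand_eye"] if n=="wrist" else c["T"])@F
def ray(n,px,s=None):
    c=camera_info(n); u=cv2.undistortPoints(np.array(px,float).reshape(-1,1,2),K(c),c["D"]).reshape(-1,2)
    T=camT(n,s); return T[:3,3],np.c_[u,np.ones(len(u))]@T[:3,:3].T
def onz(n,px,z,s=None):
    o,d=ray(n,px,s); return o+d*((z-o[2])/d[:,2])[:,None]
E
python3 - <<'E'
from h import *
print(onz("top",[[343,179],[304,185],[381,174]],.175))
print(onz("top",[[161,178],[240,170],[243,229],[163,235],[202,203]],.018))
E
```

```text
[[ 0.5149 -0.1252  0.175 ]
 [ 0.4996 -0.0241  0.175 ]
 [ 0.5277 -0.2242  0.175 ]]
[[0.5468 0.4073 0.018 ]
 [0.5689 0.17   0.018 ]
 [0.395  0.1586 0.018 ]
 [0.3774 0.3955 0.018 ]
 [0.4715 0.281  0.018 ]]
```

>>> drive_tool(
  targets=[
    {"dz":-0.45,"fingers":0},
    {"dz":-0.45},
    {"dx":0.36,"dy":-0.27},
    {"dx":0.36,"dy":-0.27},
    {"dx":0.36,"dy":-0.27},
    {"dx":0.36,"dy":-0.27},
    {"dx":0.36,"dy":-0.27},
    {"dx":0.36,"dy":-0.27},
    {"dx":0.36,"dy":-0.27},
    {"dx":0.36,"dy":-0.27},
    {"dx":0.36,"dy":-0.27},
    {"dx":0.36,"dy":-0.27},
    {"dx":0.36,"dy":-0.27},
    {"dx":0.36,"dy":-0.27},
    {"yaw":0.07},
    {"yaw":0.075},
    {},
  ],
  squeeze=20,
)

```text
invalid input
```

>>> drive_tool(
  targets=[
    {"dx":0,"dy":0,"dz":-0.45,"yaw":0,"fingers":0},
    {"dx":0,"dy":0,"dz":-0.45,"yaw":0,"fingers":0},
  ],
  squeeze=20,
)

```text
clock: 0.3
position: [0.2244, -0.5825, 0.3214]
tool_rot: [-3.139, 0.0, 0.368]
force: [0.6, -1.4, 1.6]
grip_width: 0.0855
finger_force: 0.0
```

>>> drive_tool(
  targets=[
    {"dx":0.36,"dy":-0.27,"dz":0,"yaw":0,"fingers":0},
    {"dx":0.36,"dy":-0.27,"dz":0,"yaw":0,"fingers":0},
    {"dx":0.36,"dy":-0.27,"dz":0,"yaw":0,"fingers":0},
    {"dx":0.36,"dy":-0.27,"dz":0,"yaw":0,"fingers":0},
    {"dx":0.36,"dy":-0.27,"dz":0,"yaw":0,"fingers":0},
    {"dx":0.36,"dy":-0.27,"dz":0,"yaw":0,"fingers":0},
    {"dx":0.36,"dy":-0.27,"dz":0,"yaw":0,"fingers":0},
    {"dx":0.36,"dy":-0.27,"dz":0,"yaw":0,"fingers":0},
    {"dx":0.36,"dy":-0.27,"dz":0,"yaw":0,"fingers":0},
    {"dx":0.36,"dy":-0.27,"dz":0,"yaw":0,"fingers":0},
    {"dx":0.36,"dy":-0.27,"dz":0,"yaw":0,"fingers":0},
    {"dx":0.36,"dy":-0.27,"dz":0,"yaw":0,"fingers":0},
    {"dx":0,"dy":0,"dz":0,"yaw":0.07,"fingers":0},
    {"dx":0,"dy":0,"dz":0,"yaw":0.075,"fingers":0},
    {"dx":0,"dy":0,"dz":0,"yaw":0,"fingers":0},
    {"dx":0,"dy":0,"dz":0,"yaw":0,"fingers":0},
  ],
)

```text
clock: 1.9
position: [0.5112, -0.1256, 0.3212]
tool_rot: [-3.142, 0.0, 0.143]
force: [0.1, 0.3, 0.0]
grip_width: 0.0854
finger_force: 0.0
```

```bash
python3 - <<'E'
from h import *
import json
s=readout.observe(); im=grab_frame("wrist"); cv2.imwrite("pics/w1.png",im)
print(s["position"],s["tool_rot"],s["qpos"],s["qd"],s["clock"])
json.dump({k:s[k].tolist() for k in("position","tool_rot")},open("w1.json","w"))
E
```

```text
[ 0.5112 -0.1256  0.3212] [-3.1416  0.0003  0.1434] [ 0.3339  0.2841 -0.26    1.7313  0.0796  1.1368 -1.377 ] [ 0.0089 -0.0026 -0.003  -0.0026  0.0012  0.0013  0.0069] 1.9
```

View pics/w1.png

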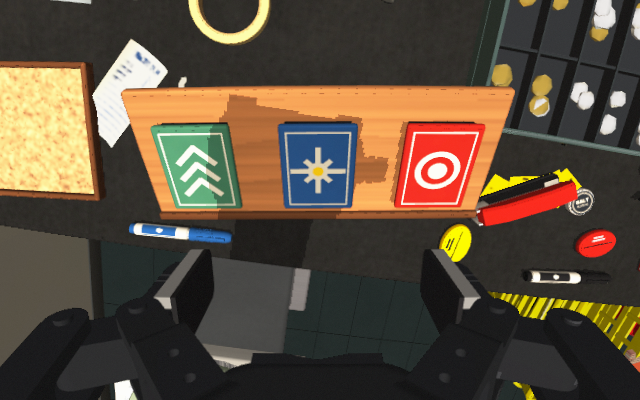

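The wrist view shows the blue tile with face corners near (280,122), (356,122), (355,208) and (281,208). Green and red hang either side of it and the open pads are at the bottom. I'll enlarge the tile.

```bash
python3 - <<'E'
import cv2
im=cv2.imread("pics/w1.png")[110:220,260:380]
cv2.imwrite("pics/w1c.png",cv2.resize(im,None,fx=5,fy=5,interpolation=cv2.INTER_CUBIC))
E
```

```text
(no output)
```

View pics/w1c.png

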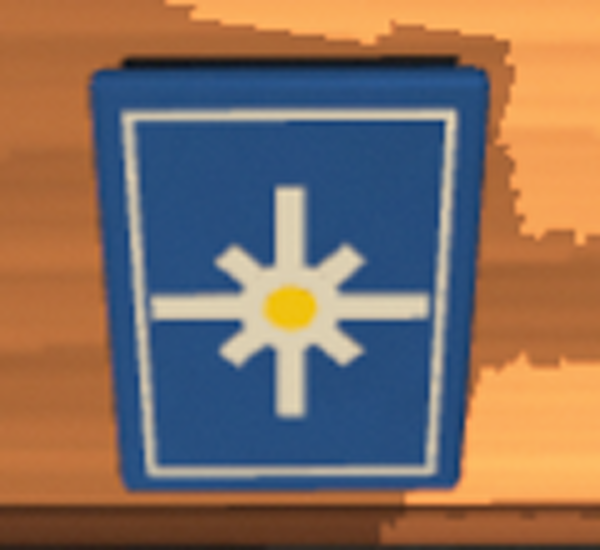

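```bash
cat > fit.py <<'E'
from h import *
import json
from scipy.optimize import least_squares
s=json.load(open("w1.json")); c=camera_info("wrist"); W=np.linalg.inv(camT("wrist",s))
px=np.array([[121,110],[457,109],[437,476],[146,478],[291,307],[124,490],[461,488],[92,70],[490,70]])/5.+[260,110]-.4
def Rt(yaw,t=np.radians(22)): return Ro.from_euler("ZY",[yaw,-t]).as_matrix()
def pts(m):
    a,b,h=42-m,31-m,15.5
    return np.array([[a,b,h],[a,-b,h],[-a,-b,h],[-a,b,h],[0,0,h],[-42,31,h],[-42,-31,h],[42,31,10],[42,-31,10]])/1000
def proj(X):
    Y=X@W[:3,:3].T+W[:3,3]; return cv2.projectPoints(Y,np.zeros(3),np.zeros(3),K(c),c["D"])[0].reshape(-1,2)
def f(p,full=False,z=None):
    r=proj(pts(p[4])@Rt(p[3]).T+p[:3])-px
    return r if full else r.ravel()
r=least_squares(f,[.51,-.125,.16,.14,4.])
print("tile origin,yaw,margin",r.x); print(f(r.x,1))
for dz in(.003,-.003):
    q=least_squares(lambda p:f([p[0],p[1],r.x[2]+dz,p[2],p[3]]),[.51,-.125,.14,4.]);print(dz,q.x,q.cost,r.cost)
# board, centred on tile y; slope offset o from board corners (px)
bp=np.array([[123,90],[515,88],[494,217],[163,218]])
R=Rt(r.x[3]);o,d=ray("wrist",bp,s)
n=R[:,2];X=o+d*(((r.x[:3]-o)@n)/(d@n))[:,None]
print("board corners in tile frame",(X-r.x[:3])@R)
print("grip pt",r.x[:3]+R@[0,0,.0125],"normal",n,"upslope",R[:,0])
E
python3 fit.py
```

```text
tile origin,yaw,margin [ 0.5209 -0.1261  0.1538  0.1492  4.3207]
[[-0.0296  0.1212]
 [ 0.5668 -0.0273]
 [ 0.0373 -0.3633]
 [ 0.034  -0.4749]
 [ 0.0109 -0.1802]
 [ 0.0164  0.7077]
 [-0.3181  0.7761]
 [ 0.4966 -0.0349]
 [-0.8491 -0.4387]]
0.003 [ 0.5216 -0.126   0.1492  4.6302] 2.2223139368461196 1.5480332071268161
-0.003 [ 0.5203 -0.1262  0.1492  4.0111] 2.195424934963399 1.5480332071268161
board corners in tile frame [[ 0.0681  0.1531  0.    ]
 [ 0.0681 -0.1555 -0.    ]
 [-0.069  -0.1799 -0.    ]
 [-0.068   0.1576  0.    ]]
grip pt [ 0.5163 -0.1268  0.1654] normal [-0.3704 -0.0557  0.9272] upslope [0.9169 0.1378 0.3746]
```

>>> drive_tool(
  targets=[
    {"dx":0.06,"dy":0.02,"dz":0.3,"yaw":-0.004,"fingers":0.12},
    {"dx":0,"dy":0,"dz":0.3,"yaw":0,"fingers":0.12},
    {"dx":0,"dy":0,"dz":0.3,"yaw":0,"fingers":0.12},
    {"dx":0,"dy":0,"dz":0.2,"yaw":0,"fingers":0.12},
    {"dx":0,"dy":0,"dz":0.1,"yaw":0,"fingers":0.12},
    {"dx":0,"dy":0,"dz":0,"yaw":0,"fingers":0.12},
    {"dx":0,"dy":0,"dz":0,"yaw":0,"fingers":0.12},
  ],
)

```text
clock: 2.65
position: [0.5179, -0.1269, 0.2021]
tool_rot: [3.141, -0.001, 0.147]
force: [-0.6, -0.1, 0.4]
grip_width: 0.0751
finger_force: 0.0
```

```bash
python3 - <<'E'
from h import *
import json
s=readout.observe(); im=grab_frame("wrist"); cv2.imwrite("pics/w2.png",im)
print(s["position"],s["tool_rot"],s["grip_width"],s["force"])
json.dump({k:s[k].tolist() for k in("position","tool_rot")},open("w2.json","w"))
E
```

```text
[ 0.5179 -0.1269  0.2021] [ 3.1413 -0.0009  0.1468] 0.07509842090945999 [-0.5895 -0.0859  0.3891]
```

View pics/w2.png

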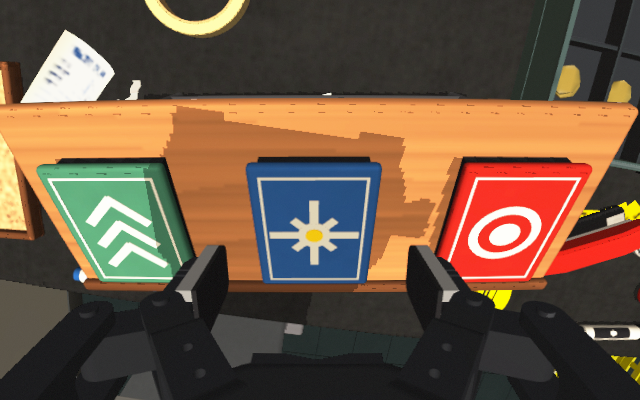

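The wrist view from lower down shows the tile centred between the pads, with its star at (314,235) and the pad tips at about (228,248) and (408,247). I'll enlarge it for a refined fit.

```bash
python3 - <<'E'
import cv2
im=cv2.imread("pics/w2.png")[147:295,210:410]
cv2.imwrite("pics/w2c.png",cv2.resize(im,None,fx=4,fy=4,interpolation=cv2.INTER_CUBIC))
E
```

```text
(no output)
```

View pics/w2c.png

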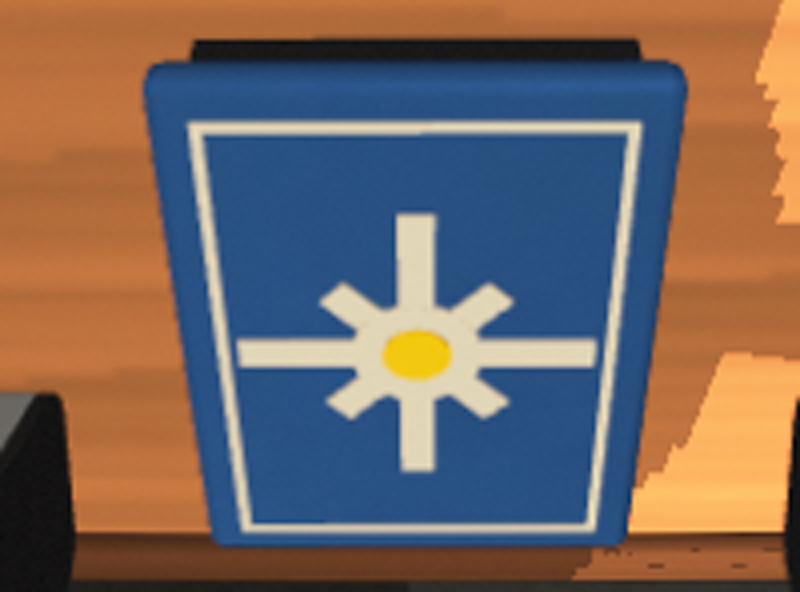

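```bash
cat > fit2.py <<'E'
from fit import *
s2=json.load(open("w2.json")); W1=W; W2=np.linalg.inv(camT("wrist",s2)); import fit
px2=np.array([[188,122],[643,121],[595,533],[241,534],[417,355],[211,546],[628,544],[145,64],[687,63]])/4.+[210,147]-.4
def g(p,which=None):
    out=[]
    for i,(w,q) in enumerate(((W1,px),(W2,px2))):
        if which in(None,i):
            fit.W=w; out.append((proj(pts(p[4])@Rt(p[3]).T+p[:3])-q)[[0,1,2,3,4]].ravel())
    return np.concatenate(out)
for wh in(0,1,None):
    r=least_squares(g,[.51,-.125,.16,.14,4.],args=(wh,)); print(wh,r.x,r.cost)
r=least_squares(lambda p:g([p[0],p[1],.159,p[2],p[3]]),[.51,-.125,.14,4.]);print(r.x,r.cost)
E
python3 fit2.py | tail -4
```

```text
0 [ 0.523  -0.1257  0.1638  0.1507  5.3512] 0.07432539033684582
1 [ 0.5238 -0.1255  0.164   0.1477  5.8189] 0.07153662853365969
None [ 0.5223 -0.1258  0.1604  0.1486  5.1321] 0.49237975819142044
[ 0.5218 -0.1258  0.1486  4.9249] 0.6896887002120976
```

>>> drive_tool(
  targets=[
    {"dx":-0.004,"dy":-0.005,"dz":0.15,"yaw":0,"fingers":0.12},
    {"dx":0,"dy":0,"dz":0.13,"yaw":0,"fingers":0.12},
    {"dx":0,"dy":0,"dz":0.08,"yaw":0,"fingers":0.12},
    {"dx":0,"dy":0,"dz":0.04,"yaw":0,"fingers":0.12},
    {"dx":0,"dy":0,"dz":0.01,"yaw":0,"fingers":0.18},
    {"dx":0,"dy":0,"dz":0,"yaw":0,"fingers":0.2},
    {"dx":0,"dy":0,"dz":0,"yaw":0,"fingers":0.2},
  ],
  squeeze=20,
)

```text
clock: 3.4
position: [0.5173, -0.1263, 0.1607]
tool_rot: [3.141, -0.001, 0.146]
force: [-0.1, -0.4, -0.3]
grip_width: 0.0685
finger_force: 0.0
```

>>> drive_tool(
  targets=[
    {"dx":0,"dy":0,"dz":0,"yaw":0,"fingers":0.24},
    {"dx":0,"dy":0,"dz":0,"yaw":0,"fingers":0.26},
    {"dx":0,"dy":0,"dz":0,"yaw":0,"fingers":0.27},
    {"dx":0,"dy":0,"dz":0,"yaw":0,"fingers":0.275},
    {"dx":0,"dy":0,"dz":0,"yaw":0,"fingers":0.28},
    {"dx":0,"dy":0,"dz":0,"yaw":0,"fingers":0.28},
  ],
)

```text
clock: 4.0
position: [0.5171, -0.1261, 0.1605]
tool_rot: [-3.142, -0.0, 0.146]
force: [-1.3, 2.7, 4.9]
grip_width: 0.0614
finger_force: 10.8
```

>>> drive_tool(
  targets=[
    {"dx":-0.002,"dy":0,"dz":-0.005,"yaw":0,"fingers":0.28},
    {"dx":0.023,"dy":0,"dz":-0.009,"yaw":0,"fingers":0.28},
    {"dx":0.023,"dy":0,"dz":-0.009,"yaw":0,"fingers":0.28},
    {"dx":0,"dy":0,"dz":0,"yaw":0,"fingers":0.28},
  ],
)

```text
clock: 4.4
position: [0.5218, -0.1256, 0.1626]
tool_rot: [-3.142, -0.0, 0.146]
force: [-0.0, -0.4, -2.4]
grip_width: 0.0617
finger_force: 10.8
```

>>> drive_tool(
  targets=[
    {"dx":0.023,"dy":0,"dz":-0.009,"yaw":0,"fingers":0.28},
    {"dx":0.023,"dy":0,"dz":-0.009,"yaw":0,"fingers":0.28},
    {"dx":0.023,"dy":0,"dz":-0.01,"yaw":0,"fingers":0.28},
    {"dx":0.023,"dy":0,"dz":-0.009,"yaw":0,"fingers":0.28},
    {"dx":0.023,"dy":0,"dz":-0.009,"yaw":0,"fingers":0.28},
    {"dx":0.023,"dy":0,"dz":-0.01,"yaw":0,"fingers":0.28},
    {"dx":0,"dy":0,"dz":0,"yaw":0,"fingers":0.28},
    {"dx":0,"dy":0,"dz":0,"yaw":0,"fingers":0.28},
  ],
)

```text
clock: 5.2
position: [0.535, -0.1236, 0.1682]
tool_rot: [-3.142, 0.0, 0.146]
force: [0.2, -0.1, -2.6]
grip_width: 0.0613
finger_force: 10.8
```

```bash
python3 - <<'E'
from h import *
s=readout.observe(); im=grab_frame("wrist")
print(s["position"],s["force"],s["finger_force"])
cv2.imwrite("pics/w3.png",cv2.resize(im[100:350,160:480],None,fx=2.4,fy=2.4,interpolation=cv2.INTER_CUBIC))
E
```

```text
[ 0.535  -0.1236  0.1682] [ 0.2386 -0.1233 -2.6469] 10.785148590803146
```

View pics/w3.png

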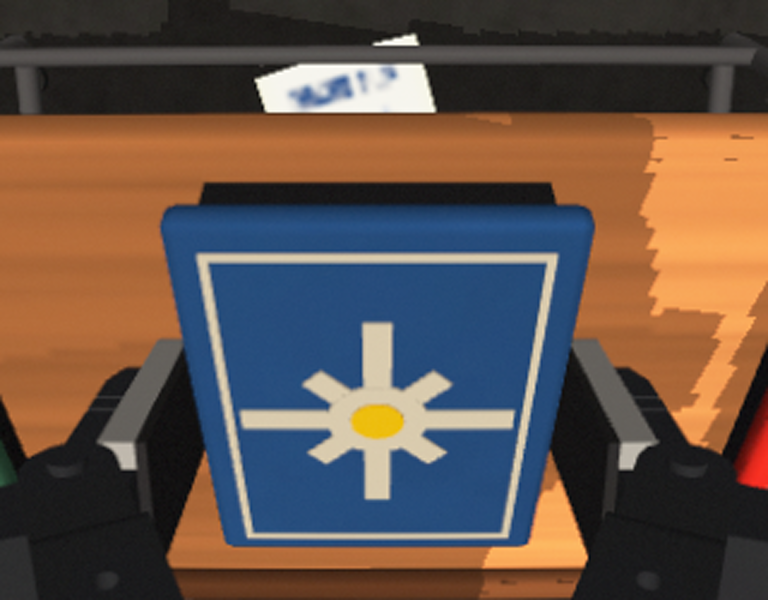

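The tile followed the grip about 19.6 mm up the slope, and the only load is its own weight. I'll lift it off along the normal, gently at first.

>>> drive_tool(
  targets=[
    {"dx":0.003,"dy":0,"dz":-0.001,"yaw":0,"fingers":0.28},
    {"dx":-0.0075,"dy":0,"dz":-0.0185,"yaw":0,"fingers":0.28},
    {"dx":-0.0075,"dy":0,"dz":-0.0185,"yaw":0,"fingers":0.28},
    {"dx":-0.0075,"dy":0,"dz":-0.0185,"yaw":0,"fingers":0.28},
    {"dx":0,"dy":0,"dz":0,"yaw":0,"fingers":0.28},
  ],
)

```text
clock: 5.75
position: [0.5332, -0.124, 0.1742]
tool_rot: [3.141, -0.0, 0.146]
force: [0.3, 0.1, -2.9]
grip_width: 0.061
finger_force: 10.8
```

>>> drive_tool(
  targets=[
    {"dx":-0.0075,"dy":0,"dz":-0.0185,"yaw":0,"fingers":0.28},
    {"dx":-0.0075,"dy":0,"dz":-0.0185,"yaw":0,"fingers":0.28},
    {"dx":-0.0075,"dy":0,"dz":-0.0185,"yaw":0,"fingers":0.28},
    {"dx":-0.015,"dy":0,"dz":-0.037,"yaw":0,"fingers":0.28},
    {"dx":-0.015,"dy":0,"dz":-0.037,"yaw":0,"fingers":0.28},
    {"dx":-0.015,"dy":0,"dz":-0.037,"yaw":0,"fingers":0.28},
    {"dx":0,"dy":0,"dz":-0.15,"yaw":0,"fingers":0.28},
    {"dx":0,"dy":0,"dz":-0.2,"yaw":0,"fingers":0.28},
    {"dx":0,"dy":0,"dz":-0.2,"yaw":0,"fingers":0.28},
    {"dx":0,"dy":0,"dz":0,"yaw":0,"fingers":0.28},
  ],
)

```text
clock: 6.75
position: [0.5275, -0.125, 0.248]
tool_rot: [3.14, -0.004, 0.146]
force: [0.1, -0.0, -2.1]
grip_width: 0.0617
finger_force: 10.9
```

>>> drive_tool(
  targets=[
    {"dx":0,"dy":-0.1,"dz":0,"yaw":0.018,"fingers":0.28},
    {"dx":0,"dy":-0.2,"dz":0,"yaw":0.018,"fingers":0.28},
    {"dx":-0.02,"dy":-0.3,"dz":0,"yaw":0,"fingers":0.28},
    {"dx":-0.02,"dy":-0.3,"dz":0,"yaw":0,"fingers":0.28},
    {"dx":-0.02,"dy":-0.3,"dz":0,"yaw":0,"fingers":0.28},
    {"dx":-0.02,"dy":-0.3,"dz":0,"yaw":0,"fingers":0.28},
    {"dx":-0.02,"dy":-0.3,"dz":0,"yaw":0,"fingers":0.28},
    {"dx":-0.02,"dy":-0.3,"dz":0,"yaw":0,"fingers":0.28},
    {"dx":-0.02,"dy":-0.3,"dz":0,"yaw":0,"fingers":0.28},
    {"dx":-0.02,"dy":-0.3,"dz":0,"yaw":0,"fingers":0.28},
    {"dx":-0.02,"dy":-0.3,"dz":0,"yaw":0,"fingers":0.28},
    {"dx":-0.02,"dy":-0.3,"dz":0,"yaw":0,"fingers":0.28},
    {"dx":-0.02,"dy":-0.3,"dz":0,"yaw":0,"fingers":0.28},
    {"dx":0,"dy":-0.3,"dz":0,"yaw":0,"fingers":0.28},
    {"dx":0,"dy":-0.15,"dz":0,"yaw":0,"fingers":0.28},
    {"dx":0,"dy":-0.05,"dz":0,"yaw":0,"fingers":0.28},
    {"dx":0,"dy":0,"dz":0,"yaw":0,"fingers":0.28},
  ],
)

```text
clock: 8.45
position: [0.4667, 0.281, 0.2451]
tool_rot: [3.141, 0.001, 0.09]
force: [0.3, -0.7, -1.6]
grip_width: 0.0616
finger_force: 10.9
```

```bash
python3 - <<'E'
from h import *
s=readout.observe(); im=grab_frame("wrist"); cv2.imwrite("pics/w4.png",im)
print(s["position"],s["tool_rot"],s["force"],s["finger_force"])
E
```

```text
[0.4667 0.281  0.2451] [3.1411 0.0006 0.0899] [ 0.2687 -0.7181 -1.6217] 10.904533714056015
```

View pics/w4.png

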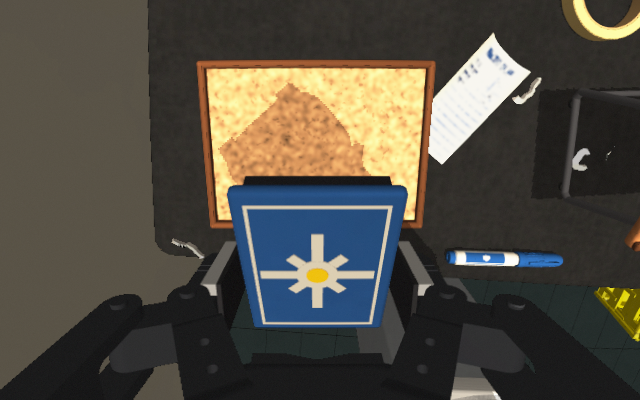

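The tile is held above the tray, still tilted 22°, and lined up with the tray's sides. Next I'll lower it until its near edge touches the cork, then pivot it flat.

>>> drive_tool(
  targets=[
    {"dx":0,"dy":0,"dz":0.15,"yaw":0,"fingers":0.28},
    {"dx":0,"dy":0,"dz":0.3,"yaw":0,"fingers":0.28},
    {"dx":0,"dy":0,"dz":0.35,"yaw":0,"fingers":0.28},
    {"dx":0,"dy":0,"dz":0.35,"yaw":0,"fingers":0.28},
    {"dx":0,"dy":0,"dz":0.35,"yaw":0,"fingers":0.28},
    {"dx":0,"dy":0,"dz":0.25,"yaw":0,"fingers":0.28},
    {"dx":0,"dy":0,"dz":0.15,"yaw":0,"fingers":0.28},
    {"dx":0,"dy":0,"dz":0.1,"yaw":0,"fingers":0.28},
    {"dx":0,"dy":0,"dz":0.05,"yaw":0,"fingers":0.28},
    {"dx":0,"dy":0,"dz":0,"yaw":0,"fingers":0.28},
    {"dx":0,"dy":0,"dz":0,"yaw":0,"fingers":0.28},
  ],
)

```text
clock: 9.6
position: [0.4672, 0.2813, 0.0412]
tool_rot: [-3.141, -0.001, 0.089]
force: [-0.4, -0.3, -2.4]
grip_width: 0.0617
finger_force: 10.9
```

>>> drive_tool(
  targets=[
    {"dx":0,"dy":0,"dz":0.05,"yaw":0,"fingers":0.28},
    {"dx":0,"dy":0,"dz":0.03,"yaw":0,"fingers":0.28},
    {"dx":0,"dy":0,"dz":0.02,"yaw":0,"fingers":0.28},
    {"dx":0,"dy":0,"dz":0.02,"yaw":0,"fingers":0.28},
    {"dx":0,"dy":0,"dz":0.02,"yaw":0,"fingers":0.28},
    {"dx":0,"dy":0,"dz":0,"yaw":0,"fingers":0.28},
  ],
)

```text
clock: 10.2
position: [0.4666, 0.2813, 0.0262]
tool_rot: [3.141, 0.0, 0.09]
force: [-0.3, -0.6, -1.9]
grip_width: 0.0619
finger_force: 10.9
```

>>> drive_tool(
  targets=[
    {"dx":0,"dy":0,"dz":0.01,"yaw":0,"fingers":0.28},
    {"dx":0,"dy":0,"dz":0.01,"yaw":0,"fingers":0.28},
    {"dx":0,"dy":0,"dz":0.01,"yaw":0,"fingers":0.28},
    {"dx":0,"dy":0,"dz":0,"yaw":0,"fingers":0.28},
  ],
)

```text
clock: 10.6
position: [0.4667, 0.2814, 0.0235]
tool_rot: [-3.142, -0.0, 0.09]
force: [0.5, -0.7, -2.1]
grip_width: 0.0619
finger_force: 11.0
```

>>> drive_tool(
  targets=[
    {"dx":0,"dy":0,"dz":0.01,"yaw":0,"fingers":0.28},
    {"dx":0,"dy":0,"dz":0.01,"yaw":0,"fingers":0.28},
    {"dx":0,"dy":0,"dz":0,"yaw":0,"fingers":0.28},
  ],
)

```text
clock: 10.9
position: [0.4672, 0.2815, 0.0217]
tool_rot: [-3.141, -0.001, 0.089]
force: [3.6, 0.2, 3.5]
grip_width: 0.0618
finger_force: 11.4
```

>>> drive_tool(
  targets=[
    {"dx":0.014,"dy":0,"dz":0.014,"yaw":0,"fingers":0.28},
    {"dx":0.014,"dy":0,"dz":0.02,"yaw":0,"fingers":0.28},
    {"dx":0,"dy":0,"dz":0,"yaw":0,"fingers":0.28},
  ],
)

```text
clock: 11.2
position: [0.4696, 0.2817, 0.0178]
tool_rot: [-3.141, 0.0, 0.09]
force: [1.9, 0.2, 0.3]
grip_width: 0.0616
finger_force: 11.3
```

>>> drive_tool(
  targets=[
    {"dx":0.013,"dy":0,"dz":0.022,"yaw":0,"fingers":0.28},
    {"dx":0.012,"dy":0,"dz":0.023,"yaw":0,"fingers":0.28},
    {"dx":0.01,"dy":0,"dz":0.02,"yaw":0,"fingers":0.28},
    {"dx":0,"dy":0,"dz":0,"yaw":0,"fingers":0.28},
  ],
)

```text
clock: 11.6
position: [0.4728, 0.2819, 0.0112]
tool_rot: [3.141, 0.001, 0.09]
force: [1.2, 0.8, -0.0]
grip_width: 0.0616
finger_force: 11.1
```

>>> drive_tool(
  targets=[
    {"dx":0.004,"dy":0,"dz":0.01,"yaw":0,"fingers":0.28},
    {"dx":0.003,"dy":0,"dz":0.008,"yaw":0,"fingers":0.28},
    {"dx":0,"dy":0,"dz":0,"yaw":0,"fingers":0.28},
  ],
)

```text
clock: 11.9
position: [0.4736, 0.282, 0.0097]
tool_rot: [3.141, 0.0, 0.09]
force: [-0.3, 0.5, 0.2]
grip_width: 0.0618
finger_force: 11.1
```

```bash
python3 - <<'E'
from h import *
s=readout.observe(); im=grab_frame("wrist"); cv2.imwrite("pics/w5.png",im)
print(s["position"],s["tool_rot"],s["force"],s["finger_force"])
E
```

```text
[0.4736 0.282  0.0097] [3.1415 0.0003 0.0898] [-0.2922  0.4685  0.1951] 11.117658019065857
```

View pics/w5.png

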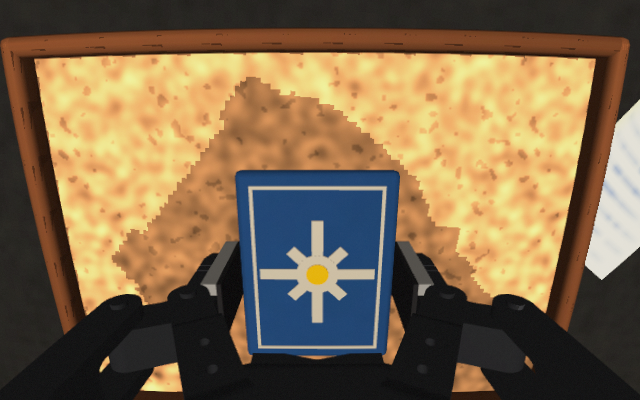

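The tile now looks nearly flat in the tray. I'll lower it slightly more until the cork takes its weight.

>>> drive_tool(
  targets=[
    {"dx":0.001,"dy":0,"dz":0.005,"yaw":0,"fingers":0.28},
    {"dx":0.001,"dy":0,"dz":0.005,"yaw":0,"fingers":0.28},
    {"dx":0,"dy":0,"dz":0,"yaw":0,"fingers":0.28},
  ],
)

```text
clock: 12.25
position: [0.4738, 0.282, 0.0092]
tool_rot: [3.141, -0.0, 0.09]
force: [-2.0, -1.7, 9.6]
grip_width: 0.0617
finger_force: 12.0
```

>>> drive_tool(
  targets=[
    {"dx":0,"dy":0,"dz":-0.003,"yaw":0,"fingers":0.28},
    {"dx":0,"dy":0,"dz":0,"yaw":0,"fingers":0.26},
    {"dx":0,"dy":0,"dz":0,"yaw":0,"fingers":0.24},
    {"dx":0,"dy":0,"dz":0,"yaw":0,"fingers":0.2},
    {"dx":0,"dy":0,"dz":0,"yaw":0,"fingers":0.1},
    {"dx":0,"dy":0,"dz":0,"yaw":0,"fingers":0.08},
    {"dx":0,"dy":0,"dz":0,"yaw":0,"fingers":0.08},
  ],
)

```text
clock: 12.95
position: [0.4738, 0.282, 0.0091]
tool_rot: [-3.142, 0.0, 0.09]
force: [0.2, 0.8, -0.3]
grip_width: 0.0787
finger_force: 0.0
```

>>> drive_tool(
  targets=[
    {"dx":0,"dy":0,"dz":-0.05,"yaw":0,"fingers":0.08},
    {"dx":0,"dy":0,"dz":-0.15,"yaw":0,"fingers":0.08},
    {"dx":0,"dy":0,"dz":-0.3,"yaw":0,"fingers":0.08},
    {"dx":0,"dy":0,"dz":-0.3,"yaw":0,"fingers":0.08},
    {"dx":0,"dy":0,"dz":-0.4,"yaw":0,"fingers":0.08},
    {"dx":0,"dy":0,"dz":-0.4,"yaw":0,"fingers":0.08},
    {"dx":0,"dy":0,"dz":-0.3,"yaw":0,"fingers":0.08},
    {"dx":0,"dy":0,"dz":-0.1,"yaw":0,"fingers":0.08},
    {"dx":0,"dy":0,"dz":0,"yaw":0,"fingers":0.08},
    {"dx":0,"dy":0,"dz":0,"yaw":0,"fingers":0.08},
  ],
)

```text
clock: 13.95
position: [0.4735, 0.2817, 0.2086]
tool_rot: [3.141, 0.001, 0.09]
force: [-0.7, -0.4, -0.5]
grip_width: 0.0783
finger_force: 0.0
```

```bash
python3 - <<'E'
from h import *
a=cv2.resize(grab_frame("wrist"),(480,300)); b=grab_frame("scene")[130:320,140:400]
cv2.imwrite("pics/end.png",np.vstack([a,cv2.resize(b,(480,300))[:, :]]))
E
```

```text
(no output)
```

View pics/end.png

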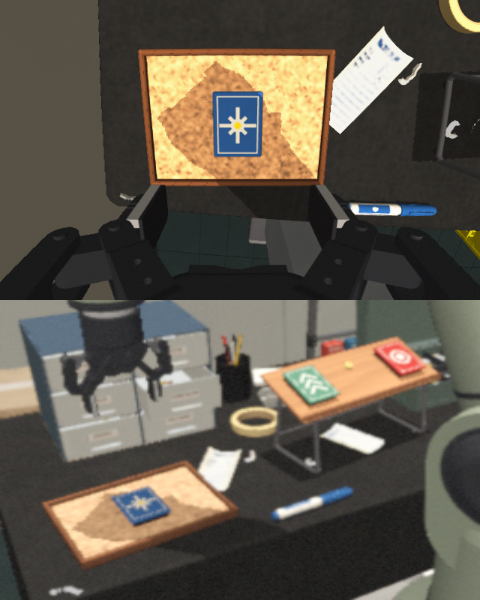

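The blue tile lies flat and face up in the middle of the tray. Green and red still hang on the board, and the gripper is clear of everything.

```bash
python3 -c "
from workcell import workorder
print(workorder.job_done())"
```

```text
the job is handed in; nothing more can be done
None
```

The blue star tile was slid up its stud, lifted off and laid flat, face up, in the cork tray by about 14 s; grip readings stayed at or below 12 N a finger, the other two tiles still hang, and the job is handed in (no verdict was returned).

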